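Free a heat sink from a ratchet clamp and lay it on its plate

TASK

The heat sink is held on edge in the ratchet clamp. Lift the holding pawl clear of the ratchet wheel and leave it swung back, then turn the wheel backwards until the jaw is fully open, with the heat sink still standing. Then tip the heat sink over with a light push, without picking it up, so that it lies between the jaws flat on its base plate, fins up; do not force the wheel against the pawl, and leave the other things on the bench alone.

Things in the scene. Friction and masses are not known exactly. Their poses are not given: they have to be found in the camera images.
- clamp: Ratchet clamp, fixed to the bench. Origin on the bench below it, z up, y along the bed from the fixed jaw to the ratchet head, x across. Bed 90 mm wide, top at z 8 mm. The head (x -85 to 55, y 0 to 140 mm, up to 150 mm high, 175 with the post) has a flat face tipped 35 degrees, looking up and towards the jaws (outward normal 0, -0.574, +0.819); wheel and pawl turn about axes along that normal
- fixed_jaw (a point): Middle of the top of the fixed jaw, a dark steel bar 80 mm long (clamp's x), 15 mm thick (y), 18 mm high above the bed, top 26 mm above the bench. Axes as the clamp's
- wheel (a joint): Steel ratchet wheel, 16 teeth, 84 mm diameter, rad. 0 at the start: jaws shut, pawl behind a tooth. Grows as the wheel turns backwards, anticlockwise as one looks at the sloping face; stop at 1.9. Stays where it is left (friction 0.06 Nm). A lowered pawl blocks it. It drives the moving jaw, 30 mm per rad
- wheel_grip (a point): Centre of the black bar grip on the wheel's axis: 50 mm long, 12 mm wide, 26 mm high along the axis. 42 mm out from the sloping face, 30 mm out from the wheel's face; under the bar a bare shaft of 12 mm diameter, 16 mm long. The point's x runs along the bar (at wheel 0: the clamp's x), its z outward along the wheel's axis
- pawl (a joint): Holding pawl, a dark steel arm on the upper part of the sloping face, rad. 0: nose behind a tooth, backward turning blocked. Grows as the nose swings up the slope away from the wheel, anticlockwise as one looks at the face; clear of the teeth above 0.3, stop at 1.3. Stiff pivot (0.03 Nm): stays where it is left
- pawl_post (a point): Grip point on the pawl's upright round steel post, 10 mm diameter, standing along the face's normal, free from 12 to 44 mm out from the sloping face; this point is 34 mm out. The point's z is the outward normal; at pawl 0 its x is the clamp's x and its y points up the slope. The pivot axis passes 36 mm from the post in the point's -x and 9 mm in its -y
- jaw (a joint): Moving jaw, m: 0 shut, grows as it opens away from the fixed jaw (clamp's +y), 0.057 at the stop. Dark steel bar 80 mm long in x, 15 mm thick, top 26.5 mm above the bench; its clamping face is at clamp y -99 mm plus this value. Driven by the wheel only
- sink_center (a point): Centre of the aluminium heat sink, 60 mm long (x), 20 thick (y), 44 high (z) as it stands on its narrow side on the bed, top 52 mm above the bench, about 90 g. Its flat 6 mm base plate looks to its +y, towards the moving jaw, its five fins to the fixed jaw. Tipped towards the moving jaw it lies on the plate, 20 mm high, 44 mm along clamp y, its y axis straight down
- screwdriver: Bystander: green-handled screwdriver 160 mm long, lying down. Leave alone
- memory: Bystander: memory module, green, 67 x 30 x 4 mm; origin at its underside. Leave alone
- tape_roll: Bystander: amber tape roll, a ring of 52 mm diameter, 12 mm high; origin at its underside. Leave alone
- phone: Bystander: black phone, 150 x 72 x 9 mm; origin at its underside. Leave alone
- brush: Bystander: flat brush lying down; origin at its underside. Leave alone
- spray_can: Bystander: blue can, 52 mm diameter, 160 mm high; origin at its underside. Leave alone
- bit_case: Bystander: open black case of driver bits, 100 x 170 x 22 mm; origin at its underside. Leave alone
- sink: The same heat sink, its origin at the middle of the side it stands on, axes as sink_center
There are look-alikes about, which are no part of the job. Of the things that look like the sink, the middle-sized one is meant.

How it is judged:
On the way, in this order (a step that is already met when the one before it is completed fails the run):
1. the pawl is lifted clear of the teeth (joint above 0.4 rad) while the wheel is still where it was (below 0.15 rad) (value of joint pawl above 0.4 rad and value of joint wheel below 0.15 rad), for 0.2 s.
2. the wheel is turned backwards until the jaw is open (wheel above 1.75 rad), the heat sink still standing (value of joint wheel above 1.75 rad and angle between sink_center's own z axis and vertical below 0.2 rad), for 0.2 s.
3. the heat sink lies on its plate between the jaws (angle between sink_center's own y axis and vertical above 2.97 rad and z of sink_center in the frame of clamp between 0.014 and 0.022 m and y of sink_center in the frame of clamp between -0.11 and -0.055 m and x of sink_center in the frame of clamp between -0.04 and 0.04 m), for 0.2 s.
At the end, for the whole second after the job is handed in: The heat sink lies at rest on its base plate (within 10 degrees of flat, fins up) on the clamp's bed between the jaws, not on top of either; the jaw is open (wheel above 1.75 rad) and the pawl is swung clear of the wheel (above 0.4 rad) (all of step 3 and value of joint wheel above 1.75 rad and value of joint pawl above 0.4 rad and linear speed of sink below 0.02 m/s); the robot touches nothing.
It fails at once if the wheel is forced backwards (over 0.15 rad) with the pawl in the teeth (below 0.2 rad) (value of joint wheel above 0.15 rad and value of joint pawl below 0.2 rad).
It fails at once if the heat sink is pushed hard (over 15 N) (contact force between the fingers and sink above 15 N).
It fails at once if the heat sink is picked up (centre more than 50 mm above the bench; it stands at 30 mm) (height (world z) of sink_center above 0.05 m).
It fails at once if a bystander is moved more than 30 mm (distance of any of screwdriver, memory, tape_roll, phone, brush, spray_can, bit_case from where it was at the start of the episode above 0.03 m).
It also fails if it takes over 67 s, if anything falls off the work surface, if the arm or the gripper's body presses on something with over 40 N, if the wrist force passes 120 N, or if a joint passes its speed limit or range.

ROBOT

A 6-joint arm with a two-finger parallel gripper is mounted at the origin on the work surface. World frame = base frame: x ahead of the robot, y to its left, z up, the work surface at z = 0. Lengths are in m, angles in rad, forces in N, time in s.
With the tool pointing down it reaches from about 0.425 to 0.925 m from the base axis. Payload 12.5 kg.
Tool frame: the origin (TCP) lies at the very end of the fingers, on their centre line; the grasp point (between the pads) lies 19 mm behind it (hold_point_z is the distance from the TCP to the grasp point, in m); z points along the fingers, y is the direction in which the jaws open and shut (so a half turn about z gives the same grasp; the last joint's range is limited). The gripper opens to 85 mm and grips with 20 to 120 N. Pads are 22 mm wide; open, the fingers measure 114 mm over their backs; the gripper's body (76 mm by 85 mm) begins 54 mm behind the grasp point. The pads swing forward as they close: fully open they stand 13 mm farther back than shut.
Start: joints at [-1.289, 0.491, 1.559, -0, 1.092, -0.106], TCP at [0.236, -0.579, 0.231] pointing down, gripper open.
Joint ranges: [-3.1, 3.1], [-0.84, 2.19], [0.05, 2.79], [-1.13, 4.28], [0.06, 2.93], [-2.69, 2.69]. Speed limits (rad/s): [2.22, 2.22, 2.79, 3.14, 3.14, 3.14].

INTERFACE

Orientations are given as a unit quaternion [w, x, y, z].
In Python, from rig import * gives the robot as it stands. The module is installed in compiled form; this text tells all that it offers.
- The arm moves only by the tool play_rows, never from a script. Its argument "targets" is a list of rows, each a list of 7 numbers: the turn, a rotation vector about the tool's x, y, z each as a share of 0.12 rad, from -1 to 1, then the shift along the tool's x, y, z each as a share of 0.05 m, from -1 to 1, then the opening, from 0 (shut) to 1 (fully open). A call has 1 to 5 rows; each row shifts and turns the commanded pose from where the row before left it, along the tool's axes as they then stand; what a row does not reach is not made up. A row lasts 1/10 s, in which the tool goes at most 50 mm and 8.59 degrees, less where a joint would pass 70% of its speed; a pose out of reach is approached as far as the arm can. A call with a number of a shift or a turn outside -1 to 1 is refused whole. A call with a gripper value outside its range is refused whole. The fingers move at their own pace and stop on an object; the grip force is fixed at half the most. Time passes only in rows, so rows that do not move let the fingers close. It gives the time, the measured TCP pose, the force and the opening at its end, in the units of the state.
- read_state(): the state, without advancing time (a new reading comes with each control period).
- snapshot(name): name is "scene" or "top"; returns the picture (420x560x3 uint8, red, green, blue); there is no depth.
- camera_params(name): a dict with "fovy" (degrees; the focal length in pixels is half the picture's height over the tangent of half this angle, whatever the lens; pixels are square), "cx", "cy" (the principal point, pixels), "R" (3x3) and "t" (3): a world point X has camera coordinates R X + t. Camera axes: x right, y down, z forward; pixel columns grow to the right and rows downward; lengths in m; the calibration is good to about 2 mm. A picture is of the moment at which its call begins. camera_params takes no time and is no camera call.
- close_job(): hands the job in, once; it reports no verdict.
The state is a dict: "t": time; "qpos": joint angles; "joint_velocities": joint speeds; "joint_torque": joint torques, N m; "eef_pos": TCP position; "orientation": TCP orientation; "ft_force": force on the tool from outside, world axes, zero at the start; "wrist_torque": the same for the moment, N m; "finger_gap": finger opening in m.
Only numpy, scipy, OpenCV 4.12 (cv2) and the standard library are available. Lean on these libraries where they do the work, as an engineer would, in place of code of your own. Each camera call takes 0.05 s, during which the arm holds its last target. There are 200 camera calls.

## Working session

There is one attempt and no reset: what is moved stays moved. The work goes in short steps, Python scripts to look and compute and a tool call to move; the robot and the scene stay as the last step left them, time stands still between calls to the robot, and variables do not carry over. Pictures are saved under pics/ and viewed, about 8 in all and at most 12, crops included, and the job is handed in when it is done.

Besides the shell and the picture viewer there is one more tool, called after "Request:" as name([rows], argument=value, ...), one row to a line, values as JSON. play_rows: Moves the arm, as the interface text tells. Its arguments: {"type":"object","properties":{"targets":{"type":"array"}},"required":["targets"]}

```bash
mkdir -p pics; python3 - <<'E'
from rig import *
import cv2
for n in("scene","top"):
    im=snapshot(n); cv2.imwrite(f"pics/{n}0.png",cv2.cvtColor(im,cv2.COLOR_RGB2BGR)); print(n,camera_params(n))
print(read_state())
E
```

```text
scene {'fovy': 54.021273047416656, 'cx': 280.06412681967595, 'cy': 205.0107326636833, 'R': array([[ 0.79078241,  0.61200801,  0.01045806],
       [ 0.36352801, -0.45583551, -0.81244161],
       [-0.49245362,  0.64626634, -0.58294876]]), 't': array([-0.37193838, -0.07346122,  1.32169182])}
top {'fovy': 46.36585232479484, 'cx': 271.8781290111607, 'cy': 206.81570237178843, 'R': array([[-0.00353511, -0.99999208, -0.00182921],
       [-0.99041117,  0.00375386, -0.13810003],
       [ 0.13810581,  0.00132347, -0.9904166 ]]), 't': array([0.00897454, 0.52076332, 1.32046289])}
{'t': 0.1, 'qpos': array([-1.28858326e+00,  4.91523993e-01,  1.55938740e+00, -2.02601179e-05,
        1.09169649e+00, -1.05606798e-01]), 'joint_velocities': array([ 5.40182518e-04,  6.99223420e-05, -1.90331593e-03, -3.53026987e-05,
       -1.77278828e-03,  9.38985865e-04]), 'joint_torque': array([ 2.18594359e-03, -6.19449663e+01, -2.62024194e+01, -8.35171522e-05,
        2.92703502e-03,  3.27018327e-06]), 'eef_pos': array([ 0.23631473, -0.57838978,  0.2307712 ]), 'orientation': array([-5.04844858e-04,  9.81257278e-01,  1.92701574e-01, -5.37179132e-05]), 'ft_force': array([-0.34595497, -0.44309711,  0.47567408]), 'wrist_torque': array([ 0.01964774,  0.02402766, -0.0272661 ]), 'finger_gap': 0.08566035626465253}
```

View pics/scene0.png

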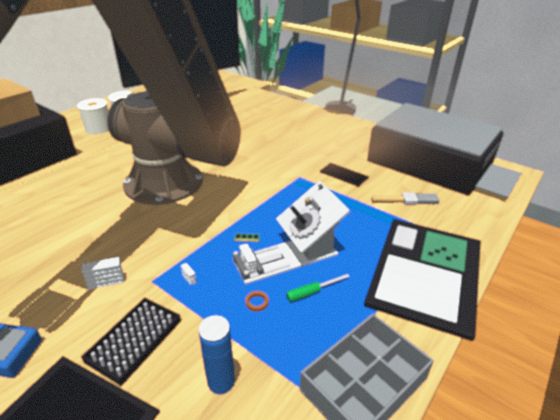

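View pics/top0.png

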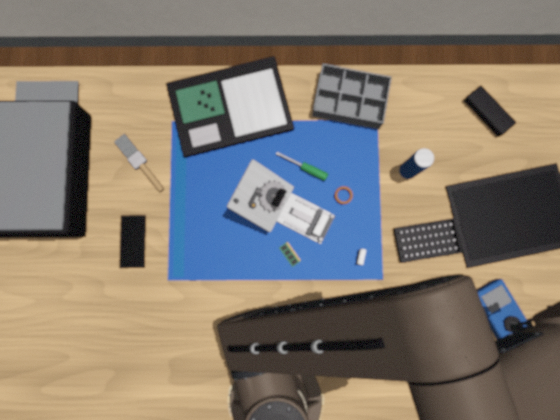

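```bash
python3 - <<'E'
import cv2,numpy as np
a=cv2.imread("pics/scene0.png")[175:290,220:360]; b=cv2.imread("pics/top0.png")[150:255,215:345]
a=cv2.resize(a,None,fx=5,fy=5,interpolation=cv2.INTER_CUBIC); b=cv2.resize(b,None,fx=5,fy=5,interpolation=cv2.INTER_CUBIC)
cv2.imwrite("pics/sc.png",a); cv2.imwrite("pics/tc.png",b)
E
```

```text
(no output)
```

View pics/sc.png

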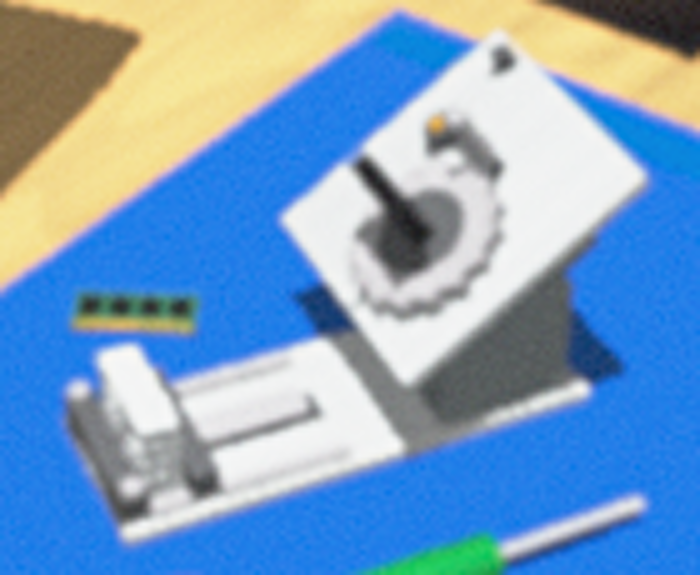

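View pics/tc.png

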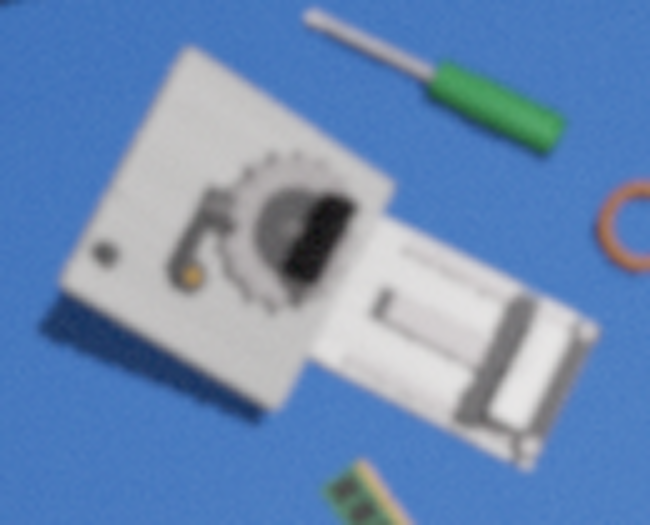

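Candidates for the sink (scene pixels): a large finned block at (103,273), a small white block at (188,273), and the one in the clamp at (245,258). The one in the clamp is middle-sized and stands between the jaws, and the crop confirms it. The crops also show the wheel, the black bar grip, and the pawl with a brass dot at scene crop (437,123) / top crop (190,275).

```bash
cat > h.py <<'E'
import numpy as np
from rig import *
from scipy.optimize import least_squares
def cam(n):
    c=camera_params(n); f=210/np.tan(np.radians(c["fovy"]/2)); return f,c["cx"],c["cy"],c["R"],c["t"]
C={n:cam(n) for n in("scene","top")}
def proj(n,X):
    f,cx,cy,R,t=C[n]; p=R@np.asarray(X)+t; return np.array([f*p[0]/p[2]+cx,f*p[1]/p[2]+cy])
def tri(**px): # pixel per camera
    r=least_squares(lambda X:np.concatenate([proj(n,X)-px[n] for n in px]),[.5,0,.1]); return r.x,np.abs(r.fun).max()
def S(u,v): return np.array([220+(u+.5)/5-.5,175+(v+.5)/5-.5])
def T(u,v): return np.array([215+(u+.5)/5-.5,150+(v+.5)/5-.5])
def Rz(a): c,s=np.cos(a),np.sin(a); return np.array([[c,-s,0],[s,c,0],[0,0,1]])
N=np.array([0,-.5736,.8192]); U=np.array([0,.8192,.5736])
E
cat > fit.py <<'E'
from h import *
def obs(y0):
    zb=.150-(.140-y0)*.7002
    return [("top",T(62,285),(-.085,.14,.15)),("top",T(190,45),(.055,.14,.15)),("top",T(395,185),(.055,y0,zb)),("top",T(275,410),(-.085,y0,zb)),
 ("scene",S(500,32),(-.085,.14,.15)),("scene",S(648,183),(.055,.14,.15)),("scene",S(282,218),(-.085,y0,zb)),("scene",S(408,385),(.055,y0,zb)),
 ("scene",S(97,348),(-.03,-.119,.052)),("scene",S(137,345),(-.03,-.099,.052)),("scene",S(180,430),(.03,-.099,.052)),("scene",S(137,437),(.03,-.119,.052)),
 ("top",T(535,365),(0,-.109,.052)),("top",T(497,358),(0,-.0915,.0265))]
def res(p): return np.concatenate([proj(n,Rz(p[2])@np.array(X)+[p[0],p[1],0])-px for n,px,X in obs(p[3])])
r=least_squares(res,[.6,-.0,-.45,0.02]); print(r.x); print(r.fun.reshape(-1,2).round(1).tolist())
p=r.x; R=Rz(p[2]); o=np.array([p[0],p[1],0])
inv=lambda X:R.T@(X-o)
zb=.15-(.14-p[3])*.7002
for k,s,t in(("bar",S(390,197),T(320,237)),("wheelc",S(427,235),T(278,230)),("brass",S(437,123),T(190,275))):
    X,e=tri(scene=s,top=t); c=inv(X); print(k,X.round(4),"clamp",c.round(4),"off face",(c-[0,.14,.15])@N,"err",e)
E
python3 fit.py
```

```text
[ 0.51946271 -0.03601957 -0.48088973  0.01062493]
[[-2.7, -1.1], [-2.6, -1.1], [-0.2, -0.0], [0.3, 0.4], [3.0, -2.4], [3.0, -3.5], [0.8, 0.5], [0.1, 0.2], [-1.8, 3.0], [-2.0, 1.3], [-1.4, -0.0], [-0.9, 1.0], [1.7, 2.1], [2.7, 1.5]]
bar [ 0.5321 -0.0116  0.1281] clamp [-1.000e-04  2.750e-02  1.281e-01] off face 0.04661310914926551 err 0.622443529841405
wheelc [0.5407 0.01   0.0963] clamp [-0.0025  0.0506  0.0963] off face 0.0072986324764115615 err 0.7605802884315835
brass [0.5129 0.0557 0.1259] clamp [-0.0483  0.0783  0.1259] off face 0.015709245941625375 err 0.6313253126292011
```

```bash
sed -i 's/def obs(y0):/def obs(y0,y1,z1):/; s/zb=.150-(.140-y0)\*.7002/zb=z1-(y1-y0)*.7002/; s/,.14,.15)/,y1,z1)/g; s/obs(p\[3\])/obs(*p[3:])/; s/,0.02\])/,0.02,.14,.15])/; s/\[0,.14,.15\]/[0,p[4],p[5]]/; s/^zb=.*$//' fit.py
cat >> fit.py <<'E'
F=np.array([0,p[4],p[5]])
# post in pixels predicted from brass pivot
X,_=tri(scene=S(437,123),top=T(190,275)); b=inv(X); b=b-N*((b-F)@N)
for d in(.012,.034,.044):
    q=b+np.array([.036,0,0])+U*.009+N*d; w=R@q+o
    print(d,w.round(4),((proj("scene",w)-[220,175])*5).round(),((proj("top",w)-[215,150])*5).round())
print("axis foot",[(inv(tri(scene=s,top=t)[0])-F)@U for s,t in((S(390,197),T(320,237)),(S(427,235),T(278,230)))],"brassU",(b-F)@U)
E
python3 fit.py
```

```text
[ 0.52188309 -0.03115001 -0.48962036  0.00496643  0.12662983  0.14493082]
[[0.2, 0.1], [0.6, 0.5], [0.0, 0.1], [0.1, 0.3], [0.6, 0.0], [-0.1, -0.7], [1.0, 0.3], [-0.2, 0.2], [0.3, 2.0], [0.1, 0.5], [0.5, -0.9], [1.0, 0.1], [-0.3, 1.5], [0.8, 0.9]]
bar [ 0.5321 -0.0116  0.1281] clamp [-0.0002  0.0221  0.1281] off face 0.04621550796771647 err 0.622443529841405
wheelc [0.5407 0.01   0.0963] clamp [-0.0027  0.0451  0.0963] off face 0.006913515905556329 err 0.7605802884315835
brass [0.5129 0.0557 0.1259] clamp [-0.0488  0.0724  0.1259] off face 0.01555407121954805 err 0.6313253126292011
0.012 [0.5491 0.0471 0.1282] [489. 151.] [207. 206.]
0.034 [0.5431 0.0359 0.1462] [469. 127.] [227. 211.]
0.044 [0.5404 0.0309 0.1544] [459. 116.] [237. 214.]
axis foot [np.float64(-0.09531094808582574), np.float64(-0.09465720565144098)] brassU -0.055314018010167894
```

```bash
cat > plan.py <<'E'
# usage: plan.py nrows x u out psi  (face coords, m) | psi: turn of tool about face normal
from h import *; import sys
from scipy.spatial.transform import Rotation as Ro
P=[0.52188309,-0.03115001,-0.48962036]; F=np.array([0,.12663,.14493]); Rc=Rz(P[2]); O=np.array([P[0],P[1],0])
def face(x,u,d): return Rc@(F+np.array([x,0,0])+U*u+N*d)+O
def tool(psi): return Ro.from_matrix(Rc@np.column_stack([[1,0,0],-U,-N]))*Ro.from_rotvec([0,0,-psi])
def steps(X,Rt,n,s=None):
    s=s or read_state(); q=np.array(s["orientation"]); R=Ro.from_quat(q[[1,2,3,0]]); p=np.array(s["eef_pos"])
    rv=(R.inv()*Rt).as_rotvec(); print("err mm",((X-p)*1e3).round(1),"rot",rv.round(3),"q",s["qpos"].round(2))
    for i in range(n):
        dX=(X-p)*1.0/n
        Rn=R*Ro.from_rotvec(rv*i/n)
        print((np.r_[rv/n/.12, Rn.inv().apply(dX)/.05]).round(2).tolist())
if __name__=="__main__":
    a=list(map(float,sys.argv[1:])); n=int(a[0])
    steps(face(*a[1:4]),tool(a[4]),n)
    s=read_state(); c=Rc.T@(s["eef_pos"]-O); f=c-F
    print("clamp",c.round(4),"x u out",f[0].round(4),(f@U).round(4),(f@N).round(4),"F",s["ft_force"].round(1),"t",s["t"])
E
python3 plan.py 15 -.018 -.046 .11 0
```

```text
err mm [281.8 578.5 -22.1] rot [0.57  0.268 0.849] q [-1.29  0.49  1.56 -0.    1.09 -0.11]
[0.32, 0.15, 0.47, 0.64, -0.57, 0.03]
[0.32, 0.15, 0.47, 0.61, -0.61, 0.06]
[0.32, 0.15, 0.47, 0.57, -0.64, 0.1]
[0.32, 0.15, 0.47, 0.53, -0.66, 0.13]
[0.32, 0.15, 0.47, 0.49, -0.69, 0.17]
[0.32, 0.15, 0.47, 0.45, -0.71, 0.2]
[0.32, 0.15, 0.47, 0.4, -0.72, 0.24]
[0.32, 0.15, 0.47, 0.36, -0.73, 0.27]
[0.32, 0.15, 0.47, 0.31, -0.74, 0.3]
[0.32, 0.15, 0.47, 0.26, -0.74, 0.34]
[0.32, 0.15, 0.47, 0.21, -0.74, 0.37]
[0.32, 0.15, 0.47, 0.16, -0.74, 0.4]
[0.32, 0.15, 0.47, 0.12, -0.73, 0.43]
[0.32, 0.15, 0.47, 0.07, -0.72, 0.46]
[0.32, 0.15, 0.47, 0.02, -0.7, 0.49]
clamp [ 0.0053 -0.6172  0.2308] x u out 0.0053 -0.5601 0.497 F [-0.3 -0.4  0.5] t 0.1
```

Request:
play_rows([
  [0.32,0.15,0.47,0.64,-0.57,0.03,0.36],
  [0.32,0.15,0.47,0.6,-0.6,0.05,0.36],
  [0.32,0.15,0.47,0.57,-0.64,0.1,0.36],
  [0.32,0.15,0.47,0.53,-0.66,0.13,0.36],
  [0.32,0.15,0.47,0.49,-0.69,0.17,0.36],
])

```text
t: 0.6
eef_pos: [0.3307, -0.3842, 0.2243]
orientation: [-0.103, 0.993, 0.051, 0.026]
ft_force: [1.1, 0.7, -0.6]
finger_gap: 0.0307
```

Request:
play_rows([
  [0.32,0.15,0.47,0.45,-0.7,0.2,0.36],
  [0.32,0.15,0.47,0.4,-0.72,0.24,0.36],
  [0.32,0.15,0.47,0.36,-0.73,0.27,0.36],
  [0.32,0.15,0.47,0.31,-0.74,0.3,0.36],
  [0.32,0.15,0.47,0.26,-0.74,0.34,0.36],
])

```text
t: 1.1
eef_pos: [0.4245, -0.1919, 0.2174]
orientation: [-0.202, 0.974, -0.092, 0.05]
ft_force: [0.8, 0.1, 0.3]
finger_gap: 0.0309
```

```bash
python3 plan.py 5 -.018 -.046 .11 0
```

```text
err mm [ 93.6 192.   -8.8] rot [0.185 0.089 0.282] q [-0.78  0.34  1.93  0.43  1.09  0.74]
[0.31, 0.15, 0.47, 0.21, -0.74, 0.38]
[0.31, 0.15, 0.47, 0.16, -0.73, 0.41]
[0.31, 0.15, 0.47, 0.11, -0.73, 0.44]
[0.31, 0.15, 0.47, 0.07, -0.71, 0.47]
[0.31, 0.15, 0.47, 0.02, -0.7, 0.49]
clamp [-0.0103 -0.1876  0.2174] x u out -0.0103 -0.2159 0.2396 F [0.8 0.1 0.3] t 1.1
```

Request:
play_rows([
  [0.31,0.15,0.47,0.21,-0.74,0.38,0.36],
  [0.31,0.15,0.47,0.16,-0.73,0.41,0.36],
  [0.31,0.15,0.47,0.11,-0.73,0.44,0.36],
  [0.31,0.15,0.47,0.07,-0.71,0.47,0.36],
  [0.31,0.15,0.47,0.02,-0.7,0.49,0.36],
])

```text
t: 1.6
eef_pos: [0.5176, 0.0005, 0.2081]
orientation: [-0.292, 0.925, -0.231, 0.073]
ft_force: [0.9, -0.8, -0.6]
finger_gap: 0.0307
```

```bash
python3 plan.py 4 -.018 -.046 .07 0; python3 - <<'E'
from h import *; import cv2
im=[cv2.resize(cv2.cvtColor(snapshot(n),cv2.COLOR_RGB2BGR)[a:a+120,b:b+140],None,fx=4,fy=4,interpolation=cv2.INTER_CUBIC) for n,a,b in(("scene",150,220),("top",150,200))]
cv2.imwrite("pics/v5.png",np.vstack(im)[:, :][:960]); cv2.imwrite("pics/v5.png",cv2.resize(np.hstack(im),(800,343)))
E
```

```text
err mm [ 11.4  19.9 -32.2] rot [-0.001 -0.     0.   ] q [-0.42  0.37  2.02  0.82  0.9   1.07]
[-0.0, -0.0, 0.0, 0.0, -0.0, 0.2]
[-0.0, -0.0, 0.0, 0.0, -0.0, 0.2]
[-0.0, -0.0, 0.0, 0.0, -0.0, 0.2]
[-0.0, -0.0, 0.0, 0.0, -0.0, 0.2]
clamp [-0.0187  0.0259  0.2081] x u out -0.0187 -0.0463 0.1095 F [ 0.9 -0.8 -0.6] t 1.6
```

View pics/v5.png

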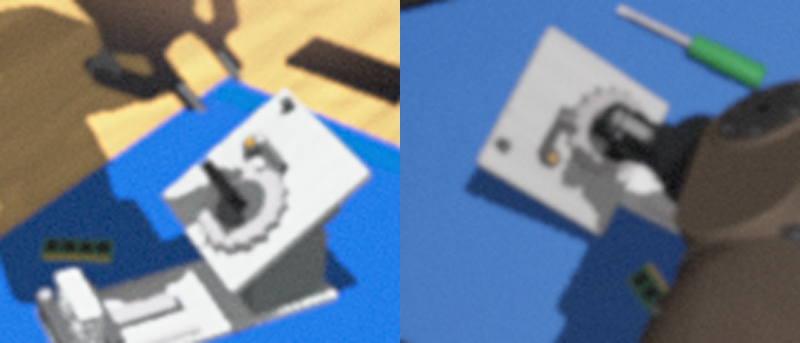

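The fingers hover over the post: scene view (185,95) and (230,60), post at about (257,150). The view is clear, so I'm descending in steps.

Request:
play_rows([
  [0,0,0,0,0,0.4,0.36],
  [0,0,0,0,0,0.4,0.36],
  [0,0,0,0,0,0.3,0.36],
  [0,0,0,0,0,0.2,0.36],
  [0,0,0,0,0,0.1,0.36],
])

```text
t: 2.2
eef_pos: [0.536, 0.0345, 0.1502]
orientation: [-0.292, 0.926, -0.23, 0.073]
ft_force: [0.5, 0.3, -0.9]
finger_gap: 0.0306
```

Request:
play_rows([
  [0,0,0,0,0,0.1,0.36],
  [0,0,0,0,0,0.1,0.36],
  [0,0,0,0,0,0.1,0.36],
  [0,0,0,0,0,0.1,0.36],
  [0,0,0,0,0,0.05,0.36],
])

```text
t: 2.7
eef_pos: [0.5421, 0.0459, 0.1322]
orientation: [-0.292, 0.926, -0.23, 0.073]
ft_force: [-0.7, -0.3, -1.4]
finger_gap: 0.0305
```

```bash
python3 plan.py 4 -.022 -.040 .017 0; python3 - <<'E'
from h import *; import cv2
im=[cv2.resize(cv2.cvtColor(snapshot(n),cv2.COLOR_RGB2BGR)[a:a+80,b:b+100],None,fx=6,fy=6,interpolation=cv2.INTER_CUBIC) for n,a,b in(("scene",170,260),("top",165,215))]
cv2.imwrite("pics/v6.png",cv2.resize(np.hstack(im),(800,320)))
E
```

```text
err mm [-0.   7.5  3.8] rot [0.    0.    0.003] q [-0.31  0.51  2.05  1.    0.74  0.93]
[0.0, 0.0, 0.01, -0.02, -0.04, 0.0]
[0.0, 0.0, 0.01, -0.02, -0.04, 0.0]
[0.0, 0.0, 0.01, -0.02, -0.04, 0.0]
[0.0, 0.0, 0.01, -0.02, -0.04, 0.0]
clamp [-0.0185  0.0775  0.1322] x u out -0.0185 -0.0476 0.0177 F [-0.7 -0.3 -1.4] t 2.7
```

View pics/v6.png

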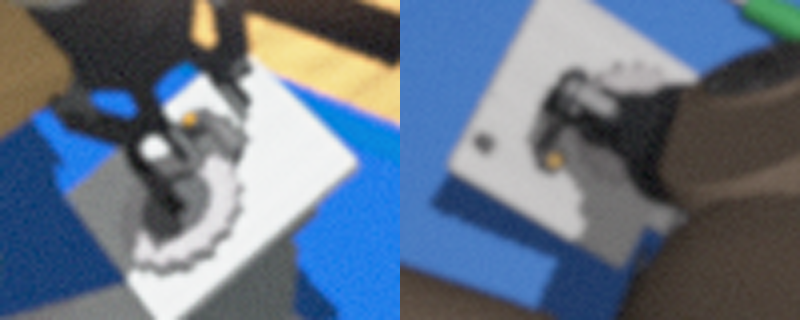

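Request:
play_rows([
  [0,0,0,0,-0.1,0,0.36],
  [0,0,0,0,-0.1,0,0.36],
  [0,0,0,-0.02,-0.1,0,0.36],
  [0,0,0,-0.04,-0.08,0,0.36],
  [0,0,0,-0.04,-0.08,0,0.36],
])

```text
t: 3.3
eef_pos: [0.5464, 0.0651, 0.146]
orientation: [-0.291, 0.926, -0.23, 0.073]
ft_force: [0.7, -1.4, -0.7]
finger_gap: 0.0306
```

Request:
play_rows([
  [0,0,0,-0.05,-0.06,0,0.36],
  [0,0,0,-0.05,-0.06,0,0.36],
  [0,0,0,-0.05,-0.06,0,0.36],
  [0,0,0,-0.05,-0.05,0,0.36],
  [0,0,0,-0.02,-0.02,0,0.36],
])

```text
t: 3.8
eef_pos: [0.5408, 0.0793, 0.1527]
orientation: [-0.291, 0.926, -0.23, 0.073]
ft_force: [-4.5, -2.5, -2.8]
finger_gap: 0.0307
```

```bash
python3 plan.py 4 -.030 -.012 .017 0; python3 - <<'E'
from h import *; import cv2
im=[cv2.resize(cv2.cvtColor(snapshot(n),cv2.COLOR_RGB2BGR)[a:a+80,b:b+100],None,fx=6,fy=6,interpolation=cv2.INTER_CUBIC) for n,a,b in(("scene",170,260),("top",165,215))]
cv2.imwrite("pics/v7.png",cv2.resize(np.hstack(im),(800,320)))
E
```

```text
err mm [ 5.  -1.8 -0.7] rot [0.001 0.001 0.003] q [-0.24  0.47  2.05  0.99  0.73  1.02]
[0.0, 0.0, 0.01, 0.03, -0.0, 0.0]
[0.0, 0.0, 0.01, 0.03, -0.0, 0.0]
[0.0, 0.0, 0.01, 0.03, -0.0, 0.0]
[0.0, 0.0, 0.01, 0.03, -0.0, 0.0]
clamp [-0.0353  0.1063  0.1527] x u out -0.0353 -0.0122 0.018 F [-4.5 -2.5 -2.8] t 3.8
```

View pics/v7.png

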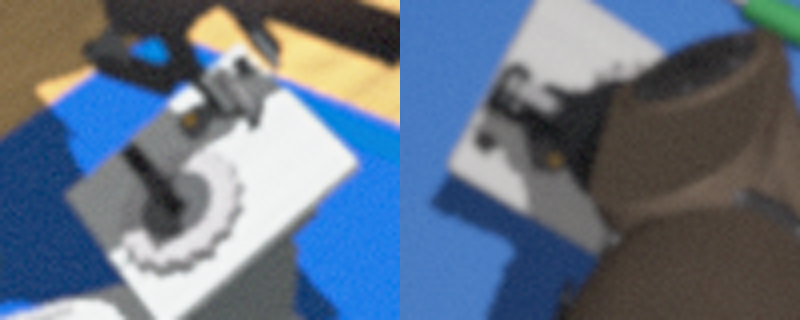

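The pawl has swung up the slope: the arm now points from the brass dot (190,118) up to (240,85), clear of the teeth. Withdrawing and going to the bar grip.

Request:
play_rows([
  [0,0,0,0.06,0.06,0,0.36],
  [0,0,0,0.04,0.03,-0.2,0.36],
  [0,0,0,0,0,-0.5,0.36],
  [0,0,0,0,0,-0.7,0.36],
  [0,0,0,0,0,-0.5,0.5],
])

```text
t: 4.4
eef_pos: [0.5184, 0.0239, 0.2299]
orientation: [-0.291, 0.926, -0.23, 0.074]
ft_force: [-0.0, 0.4, -0.7]
finger_gap: 0.0421
```

```bash
python3 plan.py 4 -.001 -.095 .09 0
```

```text
err mm [  1.3 -57.1 -65.7] rot [ 0.001 -0.001  0.003] q [-0.37  0.33  2.    0.8   0.91  1.15]
[0.0, -0.0, 0.01, 0.14, 0.39, 0.13]
[0.0, -0.0, 0.01, 0.14, 0.39, 0.13]
[0.0, -0.0, 0.01, 0.14, 0.39, 0.13]
[0.0, -0.0, 0.01, 0.14, 0.39, 0.13]
clamp [-0.029   0.047   0.2299] x u out -0.029 -0.0165 0.1153 F [-0.   0.4 -0.7] t 4.4
```

Request:
play_rows([
  [0,0,0,0.14,0.39,0.13,0.6],
  [0,0,0,0.14,0.39,0.13,0.6],
  [0,0,0,0.14,0.39,0.13,0.6],
  [0,0,0,0.14,0.39,0.13,0.6],
  [0,0,0,0,0,0,0.6],
])

```text
t: 4.9
eef_pos: [0.5204, -0.0328, 0.1611]
orientation: [-0.292, 0.925, -0.231, 0.073]
ft_force: [0.3, 0.2, 0.3]
finger_gap: 0.051
```

```bash
python3 plan.py 5 -.001 -.095 .025 0; python3 - <<'E'
from h import *; import cv2
im=[cv2.resize(cv2.cvtColor(snapshot(n),cv2.COLOR_RGB2BGR)[a:a+80,b:b+100],None,fx=6,fy=6,interpolation=cv2.INTER_CUBIC) for n,a,b in(("scene",170,260),("top",165,215))]
cv2.imwrite("pics/v8.png",cv2.resize(np.hstack(im),(800,320)))
E
```

```text
err mm [ 16.8  32.5 -50.2] rot [ 0.  0. -0.] q [-0.48  0.46  2.03  0.86  0.86  0.93]
[0.0, 0.0, -0.0, -0.0, -0.0, 0.25]
[0.0, 0.0, -0.0, -0.0, -0.0, 0.25]
[0.0, 0.0, -0.0, -0.0, -0.0, 0.25]
[0.0, 0.0, -0.0, -0.0, -0.0, 0.25]
[0.0, 0.0, -0.0, -0.0, -0.0, 0.25]
clamp [-0.0006 -0.0021  0.1611] x u out -0.0006 -0.0962 0.0871 F [0.3 0.2 0.3] t 4.9
```

View pics/v8.png

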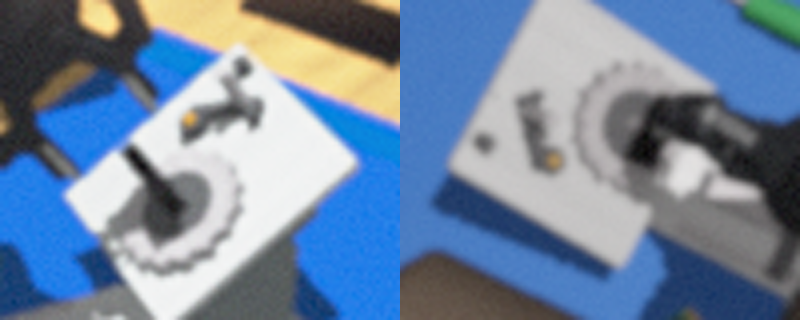

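The pawl is well up: brass dot (190,118), arm to (255,105). The fingers are centred over the bar. Descending and gripping.

Request:
play_rows([
  [0,0,0,0,0,0.25,0.6],
  [0,0,0,0,0,0.25,0.6],
  [0,0,0,0,0,0.25,0.6],
  [0,0,0,0,0,0.25,0.6],
  [0,0,0,0,0,0.25,0.6],
])

```text
t: 5.5
eef_pos: [0.5375, 0.0014, 0.1098]
orientation: [-0.292, 0.926, -0.23, 0.073]
ft_force: [0.8, 0.4, 0.1]
finger_gap: 0.0513
```

Request:
play_rows([
  [0,0,0,0,0,0,0.3],
  [0,0,0,0,0,0,0.0],
  [0,0,0,0,0,0,0.0],
  [0,0,0,0,0,0,0.0],
  [0,0,0,0,0,0,0.0],
])

```text
t: 6.0
eef_pos: [0.5371, -0.0001, 0.1108]
orientation: [-0.291, 0.926, -0.23, 0.073]
ft_force: [-3.5, -4.6, -4.5]
finger_gap: 0.011
```

```bash
python3 plan.py 1 -.001 -.095 .025 0
```

```text
err mm [ 0.1 -0.2  0.1] rot [ 0.001 -0.     0.003] q [-0.4   0.55  2.05  0.99  0.75  0.83]
[0.01, -0.0, 0.02, 0.0, 0.0, -0.0]
clamp [-0.0012  0.0346  0.1108] x u out -0.0012 -0.095 0.0249 F [-3.5 -4.6 -4.5] t 6.0
```

Request:
play_rows([
  [0,0,-0.4,0,0,0,0],
  [0,0,-0.8,0,0,0,0],
  [0,0,-0.9,0,0,0,0],
  [0,0,-0.9,0,0,0,0],
  [0,0,-0.9,0,0,0,0],
])

```text
t: 6.5
eef_pos: [0.537, -0.0003, 0.1106]
orientation: [-0.266, 0.954, -0.007, 0.139]
ft_force: [-3.8, -6.9, -6.2]
finger_gap: 0.0111
```

```bash
python3 plan.py 1 -.001 -.095 .025 0; ls pics
```

```text
err mm [0.2 0.  0.3] rot [ 0.002 -0.     0.475] q [-0.41  0.55  2.05  0.99  0.75  0.36]
[0.01, -0.0, 3.96, 0.01, -0.0, -0.0]
clamp [-0.0011  0.0343  0.1106] x u out -0.0011 -0.0953 0.0248 F [-3.8 -6.9 -6.2] t 6.5
sc.png
scene0.png
tc.png
top0.png
v5.png
v6.png
v7.png
v8.png
```

Request:
play_rows([
  [0,0,-0.9,0,0,0,0],
  [0,0,-0.9,0,0,0,0],
  [0,0,-0.9,0,0,0,0],
  [0,0,-0.9,0,0,0,0],
  [0,0,-0.9,0,0,0,0],
])

```text
t: 7.0
eef_pos: [0.5371, -0.0007, 0.1105]
orientation: [-0.218, 0.921, 0.247, 0.205]
ft_force: [-3.9, -9.1, -7.9]
finger_gap: 0.011
```

Request:
play_rows([
  [0,0,-0.9,0,0,0,0],
  [0,0,-0.9,0,0,0,0],
  [0,0,-0.9,0,0,0,0],
  [0,0,-0.9,0,0,0,0],
  [0,0,-0.9,0,0,0,0],
])

```text
t: 7.5
eef_pos: [0.5374, -0.0009, 0.1104]
orientation: [-0.156, 0.822, 0.484, 0.256]
ft_force: [-1.3, -10.2, -9.2]
finger_gap: 0.0108
```

```bash
python3 plan.py 1 -.001 -.095 .025 1.86
```

```text
err mm [-0.2  0.6  0.5] rot [ 0.001  0.003 -0.305] q [-0.41  0.55  2.05  0.99  0.75 -0.72]
[0.01, 0.02, -2.55, 0.01, -0.01, -0.0]
clamp [-0.0005  0.034   0.1104] x u out -0.0005 -0.0957 0.0248 F [ -1.3 -10.2  -9.2] t 7.5
```

Request:
play_rows([
  [0,0,-0.9,0,0,0,0],
  [0,0,-0.9,0,0,0,0],
  [0,0,-0.75,0,0,0,0],
  [0,0,-0.05,0,0,0,0],
  [0,0,0,0,0,0,0],
])

```text
t: 8.0
eef_pos: [0.5376, -0.001, 0.1104]
orientation: [-0.114, 0.738, 0.605, 0.277]
ft_force: [0.6, -10.1, -9.5]
finger_gap: 0.0113
```

```bash
python3 plan.py 1 -.001 -.095 .025 1.86;  python3 - <<'E'
from h import *; import cv2
print(read_state()["wrist_torque"])
im=[cv2.resize(cv2.cvtColor(snapshot(n),cv2.COLOR_RGB2BGR)[a:a+120,b:b+140],None,fx=4,fy=4,interpolation=cv2.INTER_CUBIC) for n,a,b in(("scene",175,220),("top",150,215))]
cv2.imwrite("pics/v9.png",cv2.resize(np.hstack(im),(800,343)))
E
```

```text
err mm [-0.4  0.8  0.5] rot [0.001 0.003 0.003] q [-0.41  0.56  2.05  0.99  0.75 -1.03]
[0.01, 0.03, 0.02, 0.02, -0.01, -0.0]
clamp [-0.0003  0.034   0.1104] x u out -0.0003 -0.0957 0.0249 F [  0.6 -10.1  -9.5] t 8.0
[-1.98410557  0.7435738  -0.07394875]
```

View pics/v9.png

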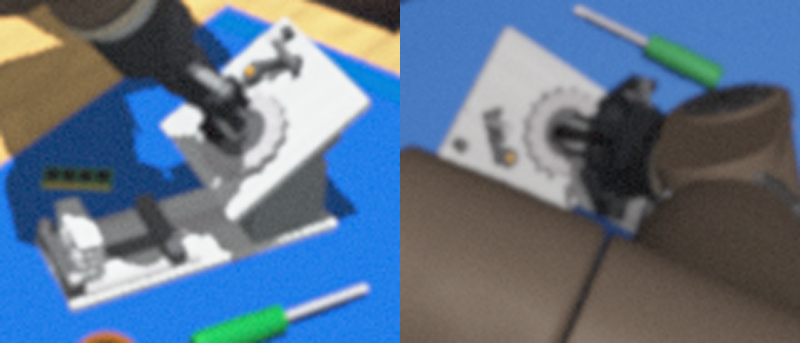

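The picture shows the jaw open at (160,235), the sink still standing at (80,240), the pawl clear at (270,70) and the wheel turned about 1.86 rad. Releasing and withdrawing.

Request:
play_rows([
  [0,0,0,0,0,0,0.4],
  [0,0,0,0,0,0,0.4],
  [0,0,0,0,0,-0.4,0.4],
  [0,0,0,0,0,-0.7,0.4],
  [0,0,0,0,0,-0.9,0.2],
])

```text
t: 8.6
eef_pos: [0.5095, -0.0498, 0.1932]
orientation: [-0.117, 0.737, 0.605, 0.277]
ft_force: [0.9, 0.7, 0.2]
finger_gap: 0.021
```

```bash
cat > pc.py <<'E'
# pc.py n x y z psi : clamp coords target
from plan import *
a=list(map(float,sys.argv[1:])); s=read_state()
steps(Rc@np.array(a[1:4])+O,tool(a[4]),int(a[0]),s)
print("clamp",(Rc.T@(s["eef_pos"]-O)).round(4),"F",s["ft_force"].round(1),"gap",s["finger_gap"],"t",s["t"])
E
python3 pc.py 6 0 -.17 .12 1.57
python3 - <<'E'
from plan import *
w=lambda *c:Rc@np.array(c)+O
for c in((-.03,-.119,.052),(-.03,-.099,.052),(.03,-.099,.052),(.03,-.119,.052),(0,-.1265,.026)): print(c,((proj("scene",w(*c))-[220,175])*5).round())
E
```

```text
err mm [ -67.6 -131.3  -73.2] rot [-0.003 -0.     0.292] q [-0.52  0.4   2.01  0.79  0.93 -0.88]
[-0.0, -0.0, 0.41, -0.52, -0.15, -0.08]
[-0.0, -0.0, 0.41, -0.53, -0.12, -0.08]
[-0.0, -0.0, 0.41, -0.53, -0.1, -0.08]
[-0.0, -0.0, 0.41, -0.54, -0.07, -0.08]
[-0.0, -0.0, 0.41, -0.54, -0.05, -0.08]
[-0.0, -0.0, 0.41, -0.54, -0.02, -0.08]
clamp [-0.0021 -0.0223  0.1932] F [0.9 0.7 0.2] gap 0.020961284458765404 t 8.6
(-0.03, -0.119, 0.052) [ 96. 356.]
(-0.03, -0.099, 0.052) [135. 345.]
(0.03, -0.099, 0.052) [181. 423.]
(0.03, -0.119, 0.052) [140. 435.]
(0, -0.1265, 0.026) [105. 439.]
```

Request:
play_rows([
  [0,0,0.41,-0.52,-0.15,-0.08,0],
  [0,0,0.41,-0.53,-0.12,-0.08,0],
  [0,0,0.41,-0.53,-0.1,-0.08,0],
  [0,0,0.41,-0.54,-0.07,-0.08,0],
  [0,0,0.41,-0.54,-0.05,-0.08,0],
])

```text
t: 9.1
eef_pos: [0.4537, -0.1596, 0.1315]
orientation: [-0.149, 0.807, 0.509, 0.261]
ft_force: [-0.1, -0.4, -0.2]
finger_gap: 0.0001
```

```bash
python3 pc.py 5 0 -.155 .07 1.57;  python3 pc.py 5 0 -.15 .040 1.57|head -2
```

```text
err mm [ -4.7  -8.3 -61.5] rot [ 0.    -0.     0.045] q [-0.78  0.51  2.05  0.75  0.93 -0.91]
[0.0, -0.0, 0.08, -0.17, -0.01, 0.18]
[0.0, -0.0, 0.08, -0.17, -0.01, 0.18]
[0.0, -0.0, 0.08, -0.17, -0.01, 0.18]
[0.0, -0.0, 0.08, -0.17, -0.0, 0.18]
[0.0, -0.0, 0.08, -0.17, -0.0, 0.18]
clamp [ 0.0003 -0.1454  0.1315] F [-0.1 -0.4 -0.2] gap 0.00014778175827886343 t 9.1
err mm [ -2.4  -3.9 -91.5] rot [ 0.    -0.     0.045] q [-0.78  0.51  2.05  0.75  0.93 -0.91]
[0.0, -0.0, 0.08, -0.22, -0.01, 0.29]
```

Request:
play_rows([
  [0,0,0.08,-0.25,-0.01,0.15,0],
  [0,0,0.08,-0.2,-0.01,0.18,0],
  [0,0,0.08,-0.17,-0.01,0.18,0],
  [0,0,0.08,-0.17,0,0.18,0],
  [0,0,0.08,-0.17,0,0.18,0],
])

```text
t: 9.6
eef_pos: [0.4474, -0.1711, 0.0674]
orientation: [-0.155, 0.818, 0.49, 0.257]
ft_force: [0.4, -0.1, -0.2]
finger_gap: 0.0003
```

```bash
python3 pc.py 5 0 -.15 .041 1.57
```

```text
err mm [  4.    7.6 -26.4] rot [-0.001  0.    -0.001] q [-0.81  0.64  2.08  0.83  0.83 -1.01]
[-0.0, 0.0, -0.0, -0.03, -0.0, 0.11]
[-0.0, 0.0, -0.0, -0.03, -0.0, 0.11]
[-0.0, 0.0, -0.0, -0.03, -0.0, 0.11]
[-0.0, 0.0, -0.0, -0.03, -0.0, 0.11]
[-0.0, 0.0, -0.0, -0.03, -0.0, 0.11]
clamp [ 1.000e-04 -1.586e-01  6.740e-02] F [ 0.4 -0.1 -0.2] gap 0.0003024462706419858 t 9.6
```

Request:
play_rows([
  [0,0,0,-0.03,0,0.11,0],
  [0,0,0,-0.03,0,0.11,0],
  [0,0,0,-0.03,0,0.11,0],
  [0,0,0,-0.03,0,0.11,0],
  [0,0,0,-0.03,0,0.11,0],
])

```text
t: 10.1
eef_pos: [0.4519, -0.163, 0.0412]
orientation: [-0.155, 0.818, 0.49, 0.258]
ft_force: [-0.1, 0.1, 0.4]
finger_gap: -0.0003
```

Request:
play_rows([
  [0,0,0,0.06,0,0.04,0],
  [0,0,0,0.06,0,0.04,0],
  [0,0,0,0.06,0,0.04,0],
  [0,0,0,0.06,0,0.04,0],
  [0,0,0,0.033,0,0.023,0],
])

```text
t: 10.6
eef_pos: [0.4597, -0.1483, 0.042]
orientation: [-0.155, 0.818, 0.49, 0.258]
ft_force: [0.7, -0.3, -0.1]
finger_gap: 0.0
```

```bash
python3 pc.py 1 0 -.13 .041 1.57;  python3 - <<'E'
from h import *; import cv2
im=[cv2.resize(cv2.cvtColor(snapshot(n),cv2.COLOR_RGB2BGR)[a:a+120,b:b+140],None,fx=4,fy=4,interpolation=cv2.INTER_CUBIC) for n,a,b in(("scene",195,200),("top",150,215))]
cv2.imwrite("pics/v10.png",cv2.resize(np.hstack(im),(800,343)))
E
```

```text
err mm [ 1.1  2.5 -1. ] rot [-0.     0.    -0.001] q [-0.76  0.68  2.1   0.91  0.77 -1.07]
[-0.0, 0.0, -0.01, 0.03, -0.0, 0.05]
clamp [ 0.0002 -0.1327  0.042 ] F [ 0.7 -0.3 -0.1] gap 1.547321677463192e-05 t 10.6
```

View pics/v10.png

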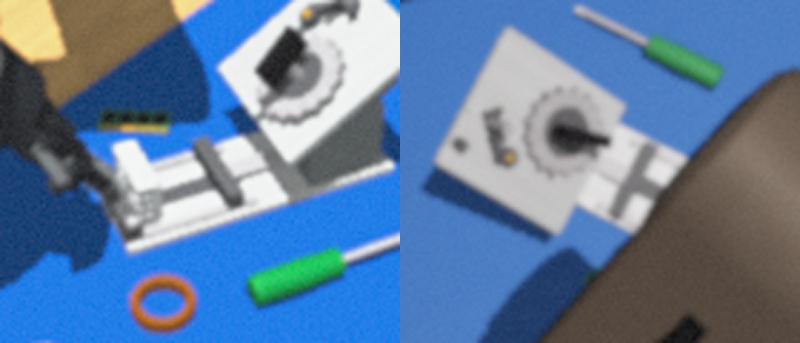

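The sink stands at (135,165) with the fingertips behind it, and the jaw is open at (218,170). Starting a slow push.

Request:
play_rows([
  [0,0,0,0.033,0,0.023,0],
  [0,0,0,0.033,0,0.023,0],
  [0,0,0,0.033,0,0.023,0],
  [0,0,0,0.033,0,0.023,0],
  [0,0,0,0.033,0,0.023,0],
])

```text
t: 11.2
eef_pos: [0.4643, -0.1397, 0.0418]
orientation: [-0.155, 0.818, 0.49, 0.258]
ft_force: [-0.4, -0.5, 0.2]
finger_gap: -0.0002
```

Request:
play_rows([
  [0,0,0,0.033,0,0.023,0],
  [0,0,0,0.033,0,0.023,0],
  [0,0,0,0.033,0,0.023,0],
  [0,0,0,0.033,0,0.023,0],
  [0,0,0,0.033,0,0.023,0],
])

```text
t: 11.7
eef_pos: [0.4691, -0.1308, 0.0419]
orientation: [-0.155, 0.818, 0.49, 0.258]
ft_force: [-0.5, -0.1, 3.0]
finger_gap: 0.0003
```

```bash
python3 pc.py 1 0 -.105 .041 1.57;  python3 - <<'E'
from h import *; import cv2
im=[cv2.resize(cv2.cvtColor(snapshot(n),cv2.COLOR_RGB2BGR)[a:a+60,b:b+80],None,fx=8,fy=8,interpolation=cv2.INTER_CUBIC) for n,a,b in(("scene",225,220),)]
cv2.imwrite("pics/v11.png",im[0])
E
```

```text
err mm [ 3.4  7.  -0.9] rot [-0.     0.    -0.001] q [-0.71  0.68  2.1   0.95  0.76 -1.06]
[-0.0, 0.0, -0.01, 0.12, -0.01, 0.1]
clamp [ 0.0002 -0.1128  0.0419] F [-0.5 -0.1  3. ] gap 0.00025571014176436254 t 11.7
```

View pics/v11.png

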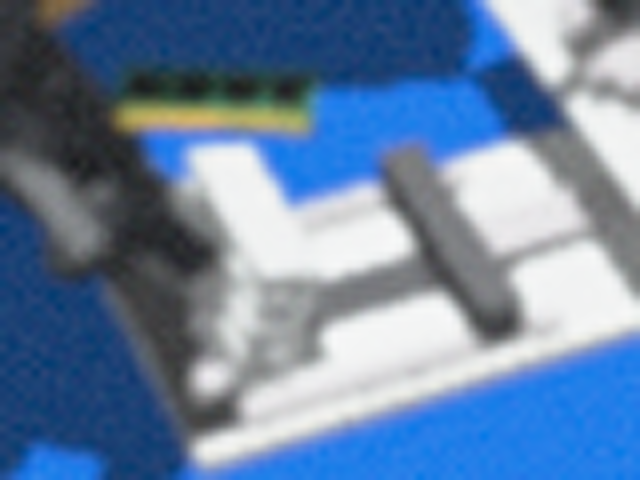

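The sink is tilting: its top far corner moved from the predicted (154,170) to (190,150), about 11 mm forward and about 4 mm up, roughly 15°. Continuing the push.

Request:
play_rows([
  [0,0,0,0.033,0,0.023,0],
  [0,0,0,0.033,0,0.023,0],
  [0,0,0,0.033,0,0.023,0],
  [0,0,0,0.033,0,0.023,0],
  [0,0,0,0.033,0,0.023,0],
])

```text
t: 12.25
eef_pos: [0.474, -0.1216, 0.0429]
orientation: [-0.155, 0.818, 0.49, 0.259]
ft_force: [-1.5, 1.1, 14.3]
finger_gap: 0.0003
```

Request:
play_rows([
  [0,0,0,0.033,0,0.023,0],
  [0,0,0,0.033,0,0.023,0],
  [0,0,0,0,0,0,0],
  [0,0,0,0,0,0,0],
  [0,0,0,0,0,0,0],
])

```text
t: 12.75
eef_pos: [0.4755, -0.1185, 0.0417]
orientation: [-0.155, 0.818, 0.49, 0.257]
ft_force: [0.4, -0.7, 0.7]
finger_gap: 0.0001
```

```bash
python3 pc.py 1 0 -.105 .041 1.57;  python3 - <<'E'
from h import *; import cv2
from plan import Rc,O
im=cv2.cvtColor(snapshot("scene"),cv2.COLOR_RGB2BGR); a0=cv2.imread("pics/v11.png")
big=cv2.resize(im[225:285,220:300],None,fx=8,fy=8,interpolation=cv2.INTER_CUBIC)
cv2.imwrite("pics/v12.png",big)
# brightness of the fixed places: top-of-standing-sink region vs predicted lying top
for nm,c in(("standing top",(-.015,-.095,.055)),("lying top mid",(0,-.077,.028)),("bed near jaw",(.02,-.05,.008)),("bed behind",(.025,-.11,.008))):
    u=proj("scene",Rc@np.array(c)+O).round().astype(int); print(nm,u,im[u[1]-1:u[1]+2,u[0]-1:u[0]+2].mean((0,1)).round())
E
```

```text
err mm [-3.  -5.3 -0.7] rot [-0.     0.    -0.001] q [-0.69  0.68  2.11  0.97  0.75 -1.05]
[-0.0, 0.0, -0.01, -0.11, -0.0, -0.06]
clamp [ 0.0002 -0.0989  0.0417] F [ 0.4 -0.7  0.7] gap 9.541800418401632e-05 t 12.75
standing top [251 246] [231. 127.  41.]
lying top mid [260 257] [218. 217. 214.]
bed near jaw [274 265] [238. 238. 236.]
bed behind [251 273] [213. 213. 211.]
```

The force is gone, so the sink has probably fallen. Withdrawing before the last picture.

Request:
play_rows([
  [0,0,0,-0.05,0,-0.3,0],
  [0,0,0,0,0,-0.6,0],
  [0,0,0,0,0,-0.8,0],
  [0,0,0,0,0,-0.8,0],
  [0,0,0,0,0,0,0],
])

```text
t: 13.3
eef_pos: [0.4412, -0.1864, 0.1458]
orientation: [-0.152, 0.819, 0.49, 0.258]
ft_force: [-0.1, 0.2, -0.1]
finger_gap: -0.0002
```

```bash
python3 pc.py 1 0 -.105 .041 1.57;  python3 - <<'E'
from plan import *; import cv2
im=cv2.cvtColor(snapshot("scene"),cv2.COLOR_RGB2BGR)
cv2.imwrite("pics/v13.png",cv2.resize(im[180:290,220:360],None,fx=5.6,fy=5.4,interpolation=cv2.INTER_CUBIC))
for c in((-.03,-.099,.028),(.03,-.099,.028),(.03,-.055,.028),(-.03,-.055,.028)): print(((proj("scene",Rc@np.array(c)+O)-[220,180])*[5.6,5.4]).round())
E
```

```text
err mm [  31.3   62.5 -104.8] rot [0.006 0.003 0.   ] q [-0.84  0.49  2.03  0.71  0.98 -0.85]
[0.05, 0.02, 0.0, -0.05, -0.05, 2.52]
clamp [ 0.0018 -0.1749  0.1458] F [-0.1  0.2 -0.1] gap -0.00017873212374864574 t 13.3
[153. 386.]
[204. 471.]
[299. 443.]
[246. 360.]
```

View pics/v13.png

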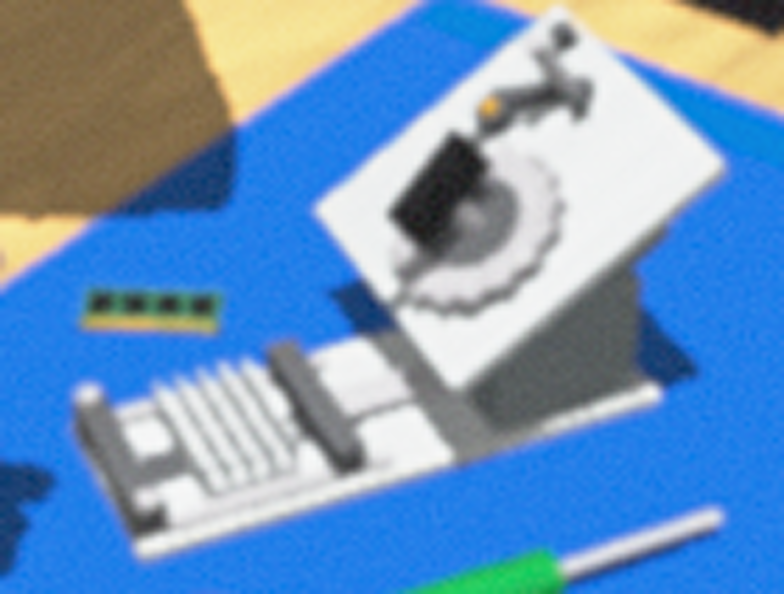

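The sink lies flat with its fins up between the jaws. Its corners, (155,390), (210,490), (295,465) and (240,365), match the predicted lying pose to about 20 px of this enlarged crop. The pawl is swung clear at (540,100), the jaw is open at (315,405), and the arm touches nothing. Handing in.

```bash
python3 -c "
from rig import *
print(close_job(), read_state()['ft_force'])"
```

```text
the job is handed in; nothing more can be done
the job is handed in; nothing more can be done
```

The job is handed in, at about 13.3 s of the 67 s. I lifted the pawl with the part-open fingers around its post, turned the wheel back by its bar grip, and tipped the heat sink over with a slow push near its top.

- **End state:** the last picture shows the heat sink flat on its plate, fins up, between the open jaws. The pawl is swung clear, the wrist force is near zero, and the memory module and screwdriver look undisturbed. I did not check the other bystanders at the end.
- **Pawl and wheel:** I have no direct reading of either joint. The wheel figure of about 1.86 rad is the gripper's turn while it held the bar. I put the pawl at roughly 0.9 rad from where the fingers pushed it and how it looked in the pictures.
- **Doubtful check:** during the tipping push, one wrist reading showed about 14 N, close to the 15 N limit on the heat sink. The force is only reported at the end of each half-second call, so I cannot rule out a higher peak in between.

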